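# Move the row of potted succulents from the carrying tray to the watering rack

## Task

Move the red, yellow, blue and white potted succulents from the row in the grey carrying tray to the row of saucers on the watering rack, so that they stand there in the order the saucers show: each pot flat and upright inside the saucer of its own colour. Set each down rather than dropping it, never tip a pot over, and leave the black pot where it stands in the tray.

Things in the scene. Friction and masses are not known exactly. Their poses are not given: they have to be found in the camera images.
- tray: Grey open plastic carrying tray, fixed to the bench, 78 (x) x 392 (y) x 18 mm high, with five cells in a row along its own y axis (cell centres at y = -152, -76, 0, 76, 152 mm). Walls and dividers are 4 mm thick and 18 mm high, its floor is 4 mm thick. Origin: centre of its underside, on the bench top; z up.
- red_center (a point): Round red pot with a pale green rosette succulent; point on its axis, 30 mm above its underside (z up). Pot 60 mm high: foot 39 mm across, widening to 49 mm; the top 19 mm is an upright rim band 54 mm across, the place to grip. Plant within 23 mm of the axis, at most 25 mm above the rim. 0.2 to 0.33 kg. Starts in any cell of the tray, belongs in the red saucer.
- yellow_center (a point): Round yellow pot with a dark green ball cactus; point on its axis, 30 mm above its underside (z up). Pot 60 mm high: foot 39 mm across, widening to 49 mm; the top 19 mm is an upright rim band 54 mm across, the place to grip. Plant within 23 mm of the axis, at most 25 mm above the rim. 0.2 to 0.33 kg. Starts in any cell of the tray, belongs in the yellow saucer.
- blue_center (a point): Round blue pot with a tuft of green spiky leaves; point on its axis, 30 mm above its underside (z up). Pot 60 mm high: foot 39 mm across, widening to 49 mm; the top 19 mm is an upright rim band 54 mm across, the place to grip. Plant within 23 mm of the axis, at most 25 mm above the rim. 0.2 to 0.33 kg. Starts in any cell of the tray, belongs in the blue saucer.
- white_center (a point): Round white pot with a group of short green column cacti; point on its axis, 30 mm above its underside (z up). Pot 60 mm high: foot 39 mm across, widening to 49 mm; the top 19 mm is an upright rim band 54 mm across, the place to grip. Plant within 23 mm of the axis, at most 25 mm above the rim. 0.2 to 0.33 kg. Starts in any cell of the tray, belongs in the white saucer.
- black_center (a point): Round black pot with a pinkish rosette succulent; point on its axis, 30 mm above its underside (z up). Pot 60 mm high: foot 39 mm across, widening to 49 mm; the top 19 mm is an upright rim band 54 mm across, the place to grip. Plant within 23 mm of the axis, at most 25 mm above the rim. 0.2 to 0.33 kg. Stays in its cell of the tray.
- saucer_red: Round red saucer, fixed on a flat aluminium rack, one of four in a row 82 mm apart along its own y axis. 76 mm across, 12 mm high, floor 4 mm thick and 64 mm across, wall 3 mm. Origin: centre of its underside, 30 mm above the bench (the rack's top); z up. The rack is 84 mm across the row, 350 mm along it.
- saucer_yellow: Round yellow saucer, fixed on a flat aluminium rack, one of four in a row 82 mm apart along its own y axis. 76 mm across, 12 mm high, floor 4 mm thick and 64 mm across, wall 3 mm. Origin: centre of its underside, 30 mm above the bench (the rack's top); z up. The rack is 84 mm across the row, 350 mm along it.
- saucer_blue: Round blue saucer, fixed on a flat aluminium rack, one of four in a row 82 mm apart along its own y axis. 76 mm across, 12 mm high, floor 4 mm thick and 64 mm across, wall 3 mm. Origin: centre of its underside, 30 mm above the bench (the rack's top); z up. The rack is 84 mm across the row, 350 mm along it.
- saucer_white: Round white saucer, fixed on a flat aluminium rack, one of four in a row 82 mm apart along its own y axis. 76 mm across, 12 mm high, floor 4 mm thick and 64 mm across, wall 3 mm. Origin: centre of its underside, 30 mm above the bench (the rack's top); z up. The rack is 84 mm across the row, 350 mm along it.

How it is judged:
At the end, for the whole second after the job is handed in: Each of the four coloured pots stands in the saucer of its own colour: axis within 15 mm of the saucer's centre, foot on the saucer's floor (height within 4 mm), leaning less than 0.1 rad, released and at rest. The black pot is upright, at rest and within 15 mm of where it was (horizontal distance between red_center and saucer_red below 0.015 m and z of red_center in the frame of saucer_red between 0.03 and 0.038 m and angle between each of red_center, yellow_center, blue_center, white_center, black_center's own z axis and vertical below 0.1 rad and linear speed of each of pot_red, pot_yellow, pot_blue, pot_white, pot_black below 0.02 m/s and angular speed of each of pot_red, pot_yellow, pot_blue, pot_white below 0.2 rad/s and horizontal distance between yellow_center and saucer_yellow below 0.015 m and z of yellow_center in the frame of saucer_yellow between 0.03 and 0.038 m and horizontal distance between blue_center and saucer_blue below 0.015 m and z of blue_center in the frame of saucer_blue between 0.03 and 0.038 m and horizontal distance between white_center and saucer_white below 0.015 m and z of white_center in the frame of saucer_white between 0.03 and 0.038 m and distance of black_center from where it was at the start of the episode below 0.015 m); the robot touches nothing.
It fails at once if a pot is tipped over (leans more than 35 degrees) (angle between any of red_center, yellow_center, blue_center, white_center, black_center's own z axis and vertical above 0.61 rad).
It fails at once if a pot is dropped or thrown (faster than 0.7 m/s, a fall of some 25 mm, while no finger touches it) ((linear speed of pot_red above 0.7 m/s and contact force between pot_red and the fingers below 0.05 N) or (linear speed of pot_yellow above 0.7 m/s and contact force between pot_yellow and the fingers below 0.05 N) or (linear speed of pot_blue above 0.7 m/s and contact force between pot_blue and the fingers below 0.05 N) or (linear speed of pot_white above 0.7 m/s and contact force between pot_white and the fingers below 0.05 N)).
It fails at once if the black pot is lifted or pushed out of its cell (moved more than 30 mm) (distance of black_center from where it was at the start of the episode above 0.03 m).
It also fails if it takes over 120 s, if anything falls off the work surface, if the arm or the gripper's body presses on something with over 40 N, if the wrist force passes 120 N, or if a joint passes its speed limit or range.

## Robot

A 6-joint arm with a two-finger parallel gripper is mounted at the origin on the work surface. World frame = base frame: x ahead of the robot, y to its left, z up, the work surface at z = 0. Lengths are in m, angles in rad, forces in N, time in s.
With the tool pointing down it reaches from about 0.225 to 0.875 m from the base axis. Payload 3.4 kg.
Tool frame: the origin (TCP) lies on the mounting face of the last link; the fingertips stand 173 mm ahead of it and the grasp point (between the pads) lies 155 mm ahead of it; x points along the fingers, y is the direction in which the jaws open and shut, and the axes are right-handed (so a half turn about x gives the same grasp; the last joint's range is limited). The gripper opens to 85 mm and grips with 20 to 120 N. Pads are 22 mm wide; open, the fingers measure 114 mm over their backs; the gripper's body (76 mm by 85 mm) begins 54 mm behind the grasp point. The pads swing forward as they close: fully open they stand 13 mm farther back than shut.
Start: joints at [-1.468, 0.276, 1.505, -0, 1.361, -0.121], TCP at [0.128, -0.561, 0.405] pointing down, gripper open.
Joint ranges: [-2.89, 2.89], [-0.75, 2.08], [0.22, 2.7], [-1.18, 4.32], [0.11, 2.71], [-2.7, 2.7]. Speed limits (rad/s): [2.57, 2.57, 3.14, 3.14, 3.14, 3.14].

## Interface

Orientations are given as a unit quaternion [w, x, y, z].
In Python, from rig import manip gives the robot as it stands.
- The arm moves only by the tool arm_command, never from a script. Its argument "targets" is a list of rows, each an object with "dp": the shift along the tool's x, y, z in m, a list of three; "turn": the turn, a rotation vector about the tool's x, y, z in degrees, a list of three; "grip": the opening, from -1 (shut) to 1 (fully open). In form: [{"dp": [tx, ty, tz], "turn": [wx, wy, wz], "grip": grip}, ...]. A call has 1 to 8 rows; each row shifts and turns the commanded pose from where the row before left it, along the tool's axes as they then stand; what a row does not reach is not made up. A row lasts 1/10 s, in which the tool goes at most 50 mm and 8.59 degrees, less where a joint would pass 70% of its speed; a pose out of reach is approached as far as the arm can. A call with a gripper value outside its range is refused whole. The fingers move at their own pace and stop on an object; "grip_force" is the grip in N (left out, the last holds). Time passes only in rows, so rows that do not move let the fingers close. It gives the time, the measured TCP pose, the force and the opening at its end, in the units of the state.
- manip.get_state(): the state, without advancing time (a new reading comes with each control period).
- manip.get_image(name): name is "side" or "top" or "wrist"; returns the picture (420x560x3 uint8, red, green, blue); there is no depth.
- manip.calibration(name): a dict with "fx", "fy", "cx", "cy" (pixels), "R" (3x3) and "t" (3): a world point X has camera coordinates R X + t. Camera axes: x right, y down, z forward; pixel columns grow to the right and rows downward; lengths in m; the calibration is good to about 2 mm. A picture is of the moment at which its call begins: read the wrist's pose just before it. calibration takes no time and is no camera call; for the wrist camera it gives the pose at the moment of the call.
- manip.sign_off(): hands the job in, once; it reports no verdict.
The state is a dict: "clock": time; "qpos": joint angles; "qd": joint speeds; "effort": joint torques, N m; "position": TCP position; "ee_rot": TCP orientation; "contact_force": force on the tool from outside, world axes, zero at the start; "moment": the same for the moment, N m; "width": finger opening in m.
Only numpy, scipy, OpenCV 4.12 (cv2) and the standard library are available. Lean on these libraries where they do the work, as an engineer would, in place of code of your own. Each camera call takes 0.05 s, during which the arm holds its last target.

## Working session

There is one attempt and no reset: what is moved stays moved. The work goes in short steps, Python scripts to look and compute and a tool call to move; the robot and the scene stay as the last step left them, time stands still between calls to the robot, and variables do not carry over. Pictures are saved under pics/ and viewed, and the job is handed in when it is done.

Besides the shell and the picture viewer there is one more tool, called after "Emit:" by a JSON object that holds its "fn" and its "kwargs", one argument or row to a line. arm_command: Moves the arm, as the interface text tells. Its arguments: {"type":"object","properties":{"targets":{"type":"array"},"grip_force":{"type":"number"}},"required":["targets"]}

```bash
ls; mkdir -p pics; python3 - <<'E'
from rig import manip
import cv2
print(manip.get_state())
for n in ["top","side","wrist"]:
    im=manip.get_image(n); cv2.imwrite(f"pics/{n}0.png",im[...,::-1])
    print(n,manip.calibration(n))
E
```

```text
pics
{'clock': 0.0, 'qpos': array([-1.46800453e+00,  2.76602739e-01,  1.50617798e+00, -2.37185693e-05,
        1.36065565e+00, -1.21008021e-01]), 'qd': array([-0.00101851,  0.00073212,  0.00086417,  0.001389  , -0.00136161,
       -0.00216745]), 'effort': array([ 1.20417313e-03, -4.16777158e+01, -2.45809829e+01, -4.94683616e-05,
        1.11404329e-02, -6.80966707e-06]), 'position': array([ 0.12757673, -0.56044502,  0.40381711]), 'ee_rot': array([-0.07830997, -0.70268159, -0.07961377,  0.70268612]), 'contact_force': array([ 0.16800223, -0.21842178,  0.24513967]), 'moment': array([-0.02936082, -0.01540549, -0.00214908]), 'width': 0.08542121132153051}
top {'fx': 454.95232859712866, 'fy': 454.95232859712866, 'cx': 274.95664881494093, 'cy': 204.33050172994757, 'R': array([[-0.01499799, -0.99988632,  0.00155359],
       [-0.99611298,  0.01480647, -0.08683149],
       [ 0.08679861, -0.00284984, -0.9962218 ]]), 't': array([0.04785051, 0.53640527, 0.75592031])}
side {'fx': 403.0129563324886, 'fy': 403.0129563324886, 'cx': 275.2271506364246, 'cy': 207.8447836659359, 'R': array([[-0.68430928, -0.72913423,  0.00916987],
       [-0.52004406,  0.47918103, -0.70706415],
       [ 0.51115065, -0.48861929, -0.70708995]]), 't': array([0.38212372, 0.28809095, 0.4117991 ])}
wrist {'fx': 334.1938172752125, 'fy': 334.1938172752125, 'cx': 277.612655005696, 'cy': 209.20708496926474, 'R': array([[ 2.23061261e-01, -9.74804365e-01, -3.51814264e-04],
       [-9.23532849e-01, -2.11444447e-01,  3.19966128e-01],
       [-3.11978767e-01, -7.10471357e-02, -9.47428917e-01]]), 't': array([-0.5744382 , -0.04177336,  0.37872182])}
```

View pics/top0.png

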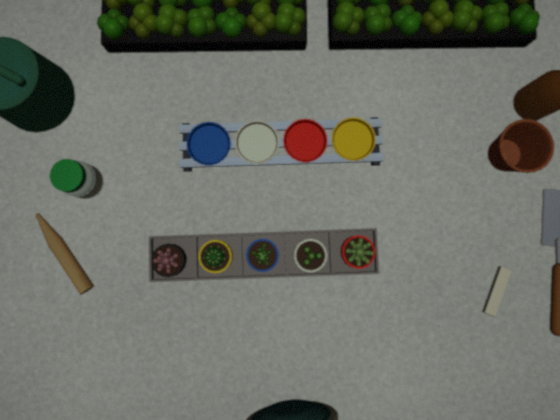

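View pics/side0.png

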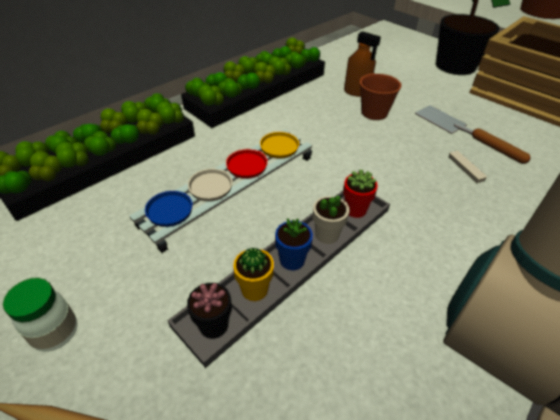

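View pics/wrist0.png

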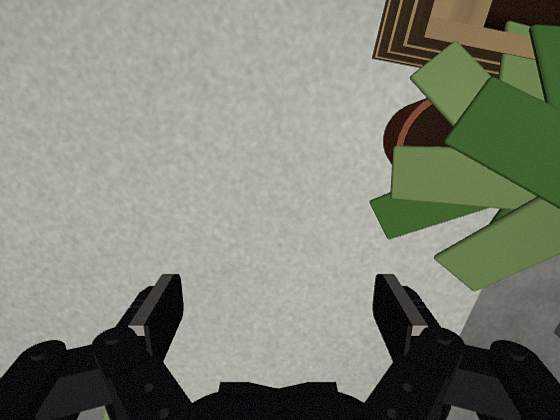

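Top view: the tray row is black (168,260), yellow (215,257), blue (263,255), white (311,255), red (358,252). The saucers are blue (209,143), white (257,142), red (305,140), yellow (353,139). Next I'll measure these by masks.

```bash
cat > h.py <<'E'
import numpy as np,cv2
def ray(c,u,v,z):
    R,t=np.array(c["R"]),np.array(c["t"]); o=-R.T@t
    d=R.T@np.array([(u-c["cx"])/c["fx"],(v-c["cy"])/c["fy"],1]); return o+d*(z-o[2])/d[2]
def proj(c,X):
    p=np.array(c["R"])@np.array(X)+np.array(c["t"]); return np.array([c["fx"]*p[0]/p[2]+c["cx"],c["fy"]*p[1]/p[2]+c["cy"]])
def circ(c,pts,z):
    P=np.array([ray(c,u,v,z)[:2] for u,v in pts])
    A=np.c_[2*P,np.ones(len(P))]; x=np.linalg.lstsq(A,(P**2).sum(1),rcond=None)[0]
    return x[:2],np.sqrt(x[2]+x[:2]@x[:2])
E
python3 - <<'E'
import cv2
im=cv2.imread('pics/top0.png')
a=cv2.resize(im[225:290,145:385],None,fx=3.3,fy=3.3,interpolation=cv2.INTER_CUBIC)
b=cv2.resize(im[110:175,145:385],None,fx=3.3,fy=3.3,interpolation=cv2.INTER_CUBIC)
import numpy as np
o=np.vstack([b,a]); o=cv2.convertScaleAbs(o,alpha=1.5); cv2.imwrite('pics/topz.png',o); print(o.shape)
h=cv2.cvtColor(im,cv2.COLOR_BGR2HSV)
for u,v in [(209,143),(257,142),(305,140),(353,139)]: print(h[v,u],h[v-19,u])
for n,(u,v) in dict(black=(168,260),y=(215,257),b=(263,255),w=(311,255),r=(358,252)).items():
    print(n,[h[v,u+k].tolist() for k in range(-22,-8)])
E
```

```text
(428, 792, 3)
[108 188 110] [107 255  52]
[ 40  30 152] [28 36 91]
[  1 219 143] [  0 229  78]
[ 25 218 145] [ 23 218  90]
black [[45, 12, 126], [45, 12, 127], [39, 16, 114], [18, 13, 96], [23, 14, 73], [25, 31, 50], [3, 49, 47], [1, 85, 72], [179, 83, 95], [178, 81, 97], [179, 82, 93], [1, 87, 88], [0, 86, 83], [177, 87, 79]]
y [[17, 21, 85], [21, 20, 88], [20, 28, 83], [9, 24, 73], [24, 87, 73], [26, 161, 111], [26, 192, 130], [25, 190, 106], [23, 148, 69], [24, 111, 46], [37, 106, 53], [48, 123, 56], [53, 142, 54], [49, 134, 63]]
b [[23, 25, 81], [17, 23, 78], [17, 22, 82], [30, 6, 85], [110, 66, 96], [110, 130, 102], [109, 142, 90], [118, 55, 56], [8, 78, 49], [11, 108, 45], [14, 122, 44], [17, 111, 46], [21, 125, 43], [23, 140, 40]]
w [[8, 22, 91], [11, 23, 90], [17, 20, 90], [19, 23, 89], [27, 26, 100], [40, 25, 123], [41, 29, 125], [30, 30, 92], [19, 67, 61], [11, 117, 48], [13, 109, 49], [11, 108, 45], [12, 107, 43], [10, 98, 47]]
r [[17, 26, 88], [17, 21, 87], [15, 24, 85], [17, 27, 84], [8, 57, 71], [1, 161, 79], [3, 238, 107], [3, 209, 117], [3, 193, 86], [11, 136, 58], [39, 104, 59], [42, 119, 75], [43, 119, 75], [42, 117, 74]]
```

View pics/topz.png

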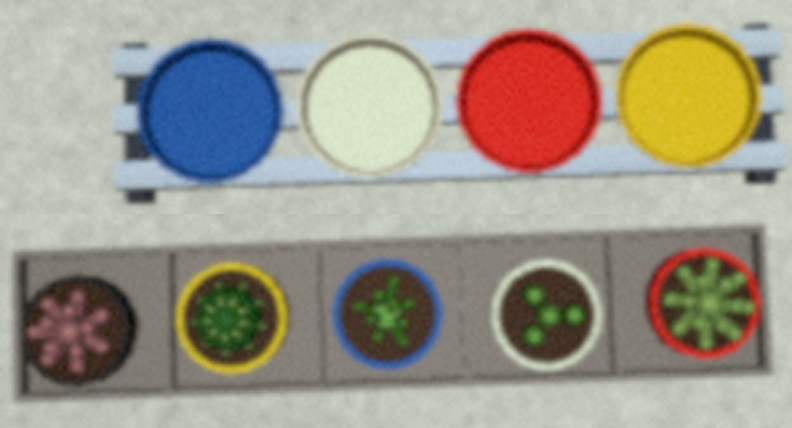

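```bash
cat > meas.py <<'E'
import numpy as np,cv2
from h import *
from scipy.optimize import least_squares
def mask(h,n):
    H,S,V=[h[...,i].astype(int) for i in range(3)]
    return {'yellow':(abs(H-25)<6)&(S>140)&(V>80),'blue':(abs(H-109)<8)&(S>95)&(V>40),
     'red':((H<8)|(H>172))&(S>150)&(V>70),'white':(H>22)&(H<50)&(S<60)&(V>108)}[n].astype(np.uint8)
def fit(im,c,n,u,v,r,z,rad):
    h=cv2.cvtColor(im,cv2.COLOR_BGR2HSV); m=mask(h,n); w=np.zeros_like(m); cv2.circle(w,(u,v),r,1,-1); m*=w
    k=cv2.findContours(m,cv2.RETR_EXTERNAL,cv2.CHAIN_APPROX_NONE)[0]; k=max(k,key=cv2.contourArea)
    hull=cv2.convexHull(np.vstack(k))[:,0].astype(float)
    cc,rr=circ(c,hull,z)
    P=np.array([ray(c,a,b,z)[:2] for a,b in hull]); o=-np.array(c["R"]).T@np.array(c["t"])
    d=cc-o[:2]; sel=((P-cc)@d)>-0.3*np.linalg.norm(d)*rad
    s=least_squares(lambda x:np.hypot(*(P[sel]-x).T)-rad,cc)
    return cc,rr,s.x
E
python3 - <<'E'
import cv2; from meas import *
from rig import manip
c=manip.calibration('top'); im=cv2.imread('pics/top0.png')
print('cam',-np.array(c["R"]).T@np.array(c["t"]))
for n,u,v in [('blue',209,143),('white',257,142),('red',305,140),('yellow',353,139)]: print('S',n,*[np.round(x,4) for x in fit(im,c,n,u,v,24,.042,.038)])
for n,u,v in [('yellow',215,257),('blue',263,255),('white',311,255),('red',358,252)]: print('P',n,*[np.round(x,4) for x in fit(im,c,n,u,v,19,.064,.027)])
for q in [(151,237),(377,229),(379,272),(152,280)]: print(ray(c,*q,.018))
print(ray(c,169,260,.064))
E
```

```text
cam [0.46942507 0.04205706 0.79956682]
S blue [0.641 0.152] 0.037 [0.6396 0.1516]
S white [0.6438 0.0685] 0.0394 [0.645  0.0691]
S red [ 0.6439 -0.0123] 0.036 [ 0.6417 -0.0113]
S yellow [ 0.6453 -0.0946] 0.0364 [ 0.6433 -0.0939]
P yellow [0.4518 0.1378] 0.0267 [0.4519 0.1376]
P blue [0.4524 0.0621] 0.0262 [0.453  0.0613]
P white [ 0.451  -0.0154] 0.0272 [ 0.451  -0.0156]
P red [ 0.4557 -0.0923] 0.0269 [ 0.4557 -0.0926]
[0.48450923 0.25297525 0.018     ]
[ 0.49240623 -0.13472124  0.018     ]
[ 0.41922594 -0.13560555  0.018     ]
[0.41158504 0.25064684 0.018     ]
[0.44635033 0.21136423 0.064     ]
```

```bash
cat > plan.py <<'E'
import numpy as np,sys
from rig import manip
from scipy.spatial.transform import Rotation as Ro
def go(gx,gy,gz,yaw_deg=-1.1):
    """report tool-frame dp and turn to bring grasp point to (gx,gy,gz), tool x down, tool y along world x (yawed)"""
    s=manip.get_state(); q=s["ee_rot"]; R=Ro.from_quat([q[1],q[2],q[3],q[0]]).as_matrix(); p=np.array(s["position"])
    a=np.radians(yaw_deg); best=None
    for sg in (1,-1):
        y=sg*np.array([np.cos(a),np.sin(a),0]); x=np.array([0,0,-1.]); T=np.c_[x,y,np.cross(x,y)]
        rv=np.degrees(Ro.from_matrix(R.T@T).as_rotvec())
        if best is None or np.linalg.norm(rv)<np.linalg.norm(best[1]): best=(T,rv)
    T,rv=best
    tcp=np.array([gx,gy,gz])-.155*T[:,0]
    print('t',round(s["clock"],2),'grasp now',np.round(p+.155*R[:,0],4),'w',round(s["width"],4),'F',np.round(s["contact_force"],2))
    print('turn',np.round(rv,2),'dp now-frame',np.round(R.T@(tcp-p),4),'dp after turn',np.round(T.T@(tcp-p),4)); print(np.round(T,2).tolist(), np.round(s["qpos"],2))
if __name__=="__main__": go(*map(float,sys.argv[1:]))
E
python3 plan.py 0.4555 -0.0925 0.18
```

```text
t 0.15 grasp now [ 0.1276 -0.5603  0.249 ] w 0.0853 F [-0.94 -0.27  0.01]
turn [-7.608e+01 -6.000e-02  6.000e-02] dp now-frame [ 0.0696 -0.3835 -0.4236] dp after turn [ 0.069   0.3189 -0.4742]
[[0.0, 1.0, -0.02], [0.0, -0.02, -1.0], [-1.0, 0.0, -0.0]] [-1.47  0.28  1.51 -0.    1.36 -0.12]
```

Emit:
{"fn": "arm_command", "kwargs": {
  "targets": [
    {"dp":[0,0,0],"turn":[-8,0,0],"grip":1},
    {"dp":[0,0,0],"turn":[-8,0,0],"grip":1},
    {"dp":[0,0,0],"turn":[-8,0,0],"grip":1},
    {"dp":[0,0,0],"turn":[-8,0,0],"grip":1},
    {"dp":[0,0,0],"turn":[-8,0,0],"grip":1},
    {"dp":[0,0,0],"turn":[-8,0,0],"grip":1},
    {"dp":[0,0,0],"turn":[-8,0,0],"grip":1},
    {"dp":[0,0,0],"turn":[-8,0,0],"grip":1}
  ],
  "grip_force": 50
}}

```text
clock: 0.95
position: [0.1276, -0.5606, 0.4043]
ee_rot: [0.441, 0.553, 0.441, -0.553]
contact_force: [-0.5, 0.5, 0.7]
width: 0.0851
```

Emit:
{"fn": "arm_command", "kwargs": {
  "targets": [
    {"dp":[0,0,0],"turn":[-8,0,0],"grip":1},
    {"dp":[0,0,0],"turn":[-4,0,0],"grip":1},
    {"dp":[0,0.02,-0.03],"turn":[0,0,0],"grip":1},
    {"dp":[0,0.02,-0.03],"turn":[0,0,0],"grip":1},
    {"dp":[0,0.02,-0.03],"turn":[0,0,0],"grip":1},
    {"dp":[0,0.02,-0.03],"turn":[0,0,0],"grip":1},
    {"dp":[0,0.02,-0.03],"turn":[0,0,0],"grip":1},
    {"dp":[0,0.02,-0.03],"turn":[0,0,0],"grip":1}
  ]
}}

```text
clock: 1.75
position: [0.2518, -0.3818, 0.4045]
ee_rot: [0.495, 0.505, 0.495, -0.505]
contact_force: [-0.3, -0.2, -1.0]
width: 0.0852
```

Emit:
{"fn": "arm_command", "kwargs": {
  "targets": [
    {"dp":[0,0.02,-0.03],"turn":[0,0,0],"grip":1},
    {"dp":[0,0.02,-0.03],"turn":[0,0,0],"grip":1},
    {"dp":[0,0.02,-0.03],"turn":[0,0,0],"grip":1},
    {"dp":[0,0.02,-0.03],"turn":[0,0,0],"grip":1},
    {"dp":[0,0.02,-0.03],"turn":[0,0,0],"grip":1},
    {"dp":[0,0.02,-0.03],"turn":[0,0,0],"grip":1},
    {"dp":[0,0.02,-0.03],"turn":[0,0,0],"grip":1},
    {"dp":[0,0.02,-0.03],"turn":[0,0,0],"grip":1}
  ]
}}

```text
clock: 2.55
position: [0.4167, -0.1451, 0.4046]
ee_rot: [-0.495, -0.505, -0.495, 0.505]
contact_force: [-0.1, -0.8, 0.7]
width: 0.0853
```

```bash
python3 plan.py 0.4555 -0.0925 0.18
```

```text
t 2.55 grasp now [ 0.4167 -0.1451  0.2496] w 0.0853 F [-0.09 -0.78  0.71]
turn [-0.07  0.01  0.  ] dp now-frame [ 0.0696  0.0377 -0.0534] dp after turn [ 0.0696  0.0378 -0.0533]
[[0.0, 1.0, -0.02], [0.0, -0.02, -1.0], [-1.0, 0.0, -0.0]] [-0.49  0.07  1.77 -0.    1.3  -0.47]
```

Emit:
{"fn": "arm_command", "kwargs": {
  "targets": [
    {"dp":[0.02,0.019,-0.027],"turn":[0,0,0],"grip":1},
    {"dp":[0.02,0.019,-0.026],"turn":[0,0,0],"grip":1},
    {"dp":[0,0,0],"turn":[0,0,0],"grip":1}
  ]
}}

```text
clock: 2.85
position: [0.4558, -0.0915, 0.3621]
ee_rot: [-0.494, -0.504, -0.498, 0.504]
contact_force: [0.0, 0.7, -0.8]
width: 0.0859
```

```bash
cat > look.py <<'E'
import sys,cv2,numpy as np
from rig import manip
from h import *
n,f,z=sys.argv[1],sys.argv[2],float(sys.argv[3])
c=manip.calibration(n); im=manip.get_image(n)[...,::-1].copy()
for a in sys.argv[4:]:
    x,y=map(float,a.split(','))
    pts=np.array([proj(c,(x+.027*np.cos(t),y+.027*np.sin(t),z)) for t in np.linspace(0,6.28,40)]).astype(np.int32)
    cv2.polylines(im,[pts],True,(255,0,255),1)
cv2.imwrite(f'pics/{f}.png',im)
E
python3 look.py wrist w1 0.064 0.4555,-0.0925 0.451,-0.0155; python3 plan.py 0.4555 -0.0925 0.18
```

```text
t 2.9 grasp now [ 0.4548 -0.0928  0.2083] w 0.0851 F [ 0.06 -0.66  0.2 ]
turn [ 0.12 -0.06  0.2 ] dp now-frame [ 0.0283  0.0002 -0.0004] dp after turn [ 0.0283  0.0001 -0.0004]
[[0.0, 1.0, -0.02], [0.0, -0.02, -1.0], [-1.0, 0.0, -0.0]] [-0.35  0.14  1.79 -0.    1.21 -0.33]
```

View pics/w1.png

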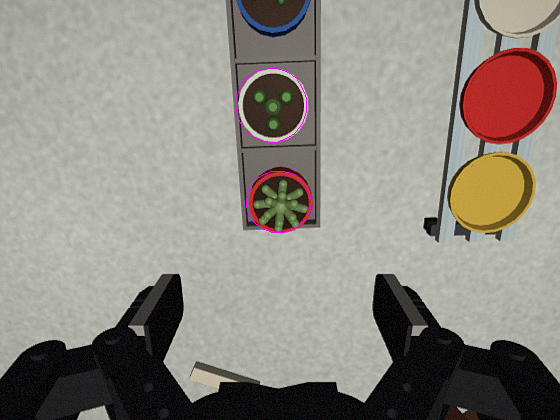

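Wrist view: the circles projected from the top-view fits lie on the red rim (280,202) and the white rim (273,105), so both views agree. I'll descend on red.

Emit:
{"fn": "arm_command", "kwargs": {
  "targets": [
    {"dp":[0.03,0,0],"turn":[0,0,0],"grip":1},
    {"dp":[0.03,0,0],"turn":[0,0,0],"grip":1},
    {"dp":[0.03,0,0],"turn":[0,0,0],"grip":1},
    {"dp":[0.03,0,0],"turn":[0,0,0],"grip":1},
    {"dp":[0.02,0,0],"turn":[0,0,0],"grip":1},
    {"dp":[0.016,0,0],"turn":[0,0,0],"grip":1},
    {"dp":[0,0,0],"turn":[0,0,0],"grip":1}
  ]
}}

```text
clock: 3.6
position: [0.4542, -0.0951, 0.2075]
ee_rot: [-0.493, -0.505, -0.496, 0.506]
contact_force: [-0.3, 0.5, -0.1]
width: 0.0855
```

Emit:
{"fn": "arm_command", "kwargs": {
  "targets": [
    {"dp":[0,0,0],"turn":[0,0,0],"grip":-1},
    {"dp":[0,0,0],"turn":[0,0,0],"grip":-1},
    {"dp":[0,0,0],"turn":[0,0,0],"grip":-1},
    {"dp":[0,0,0],"turn":[0,0,0],"grip":-1},
    {"dp":[0,0,0],"turn":[0,0,0],"grip":-1},
    {"dp":[0,0,0],"turn":[0,0,0],"grip":-1}
  ],
  "grip_force": 50
}}

```text
clock: 4.2
position: [0.4559, -0.0947, 0.2102]
ee_rot: [0.496, 0.505, 0.494, -0.505]
contact_force: [-0.7, 0.9, 6.1]
width: 0.0525
```

```bash
python3 look.py side s1 0.064; python3 plan.py 0.4555 -0.0925 0.18
```

```text
t 4.25 grasp now [ 0.4563 -0.095   0.0552] w 0.0525 F [-1.26 -0.98  6.59]
turn [-0.05  0.09 -0.17] dp now-frame [-1.248e-01 -1.000e-04 -2.000e-03] dp after turn [-0.1248 -0.0004 -0.0022]
[[0.0, 1.0, -0.02], [0.0, -0.02, -1.0], [-1.0, 0.0, -0.0]] [-0.35  0.32  2.01 -0.    0.81 -0.33]
```

View pics/s1.png

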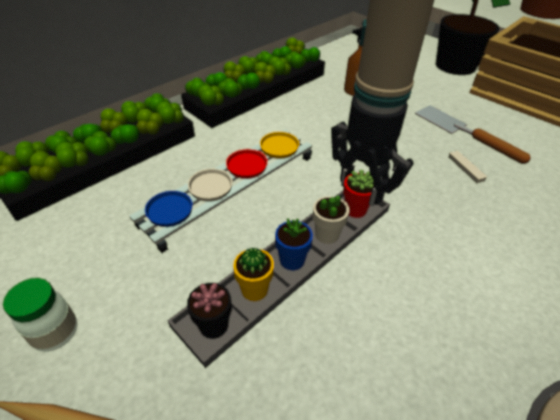

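Red is held (width 52.5 mm). Lifting it by 100 mm.

Emit:
{"fn": "arm_command", "kwargs": {
  "targets": [
    {"dp":[-0.01,0,0],"turn":[0,0,0],"grip":-1},
    {"dp":[-0.02,0,0],"turn":[0,0,0],"grip":-1},
    {"dp":[-0.025,0,0],"turn":[0,0,0],"grip":-1},
    {"dp":[-0.025,0,0],"turn":[0,0,0],"grip":-1},
    {"dp":[-0.02,0,0],"turn":[0,0,0],"grip":-1},
    {"dp":[0,0,0],"turn":[0,0,0],"grip":-1}
  ]
}}

```text
clock: 4.85
position: [0.456, -0.0945, 0.3117]
ee_rot: [0.497, 0.506, 0.493, -0.504]
contact_force: [-0.2, -0.3, -2.0]
width: 0.0526
```

```bash
python3 look.py side s2 0.064; python3 plan.py 0.6435 -0.012 0.15
```

```text
t 4.9 grasp now [ 0.4559 -0.0945  0.155 ] w 0.0526 F [ 0.38  0.05 -2.55]
turn [-0.07  0.06 -0.18] dp now-frame [ 0.0055  0.1864 -0.0861] dp after turn [ 0.005   0.1865 -0.0859]
[[0.0, 1.0, -0.02], [0.0, -0.02, -1.0], [-1.0, 0.0, -0.0]] [-0.35  0.19  1.88 -0.    1.07 -0.33]
```

View pics/s2.png

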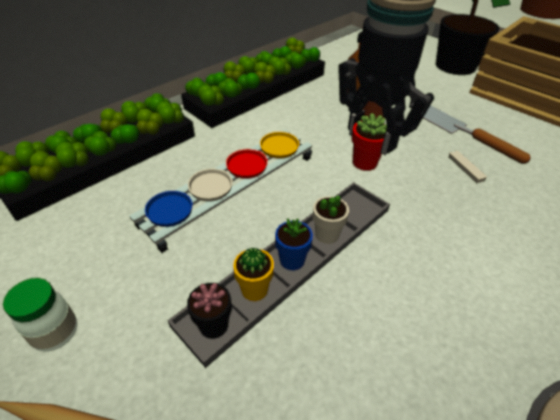

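The red pot (368,142) hangs upright in the gripper. Carrying it over its saucer.

Emit:
{"fn": "arm_command", "kwargs": {
  "targets": [
    {"dp":[0,0.015,-0.006],"turn":[0,0,0],"grip":-1},
    {"dp":[0,0.025,-0.011],"turn":[0,0,0],"grip":-1},
    {"dp":[0,0.03,-0.014],"turn":[0,0,0],"grip":-1},
    {"dp":[0,0.03,-0.014],"turn":[0,0,0],"grip":-1},
    {"dp":[0,0.03,-0.014],"turn":[0,0,0],"grip":-1},
    {"dp":[0,0.03,-0.013],"turn":[0,0,0],"grip":-1},
    {"dp":[0,0.017,-0.008],"turn":[0,0,0],"grip":-1},
    {"dp":[0,0.0095,-0.004],"turn":[0,0,0],"grip":-1}
  ]
}}

```text
clock: 5.7
position: [0.6452, -0.0128, 0.3062]
ee_rot: [-0.494, -0.504, -0.496, 0.505]
contact_force: [-0.8, -0.5, -3.5]
width: 0.0523
```

```bash
python3 look.py top t2 0.064;python3 look.py side s3 0.064; python3 plan.py 0.6435 -0.0145 0.0855
```

```text
t 5.8 grasp now [ 0.6441 -0.0133  0.1517] w 0.0523 F [ 0.02 -0.7  -3.23]
turn [-0.01 -0.02  0.13] dp now-frame [ 0.0662 -0.0008  0.0011] dp after turn [ 0.0662 -0.0009  0.0011]
[[0.0, 1.0, -0.02], [0.0, -0.02, -1.0], [-1.0, 0.0, -0.0]] [-0.13  0.44  1.5   0.    1.21 -0.11]
```

View pics/s3.png

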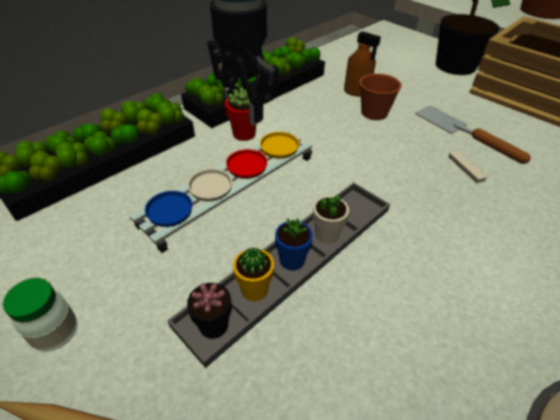

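Lowering to about 4 mm above the expected contact height, then in small steps.

Emit:
{"fn": "arm_command", "kwargs": {
  "targets": [
    {"dp":[0.012,-0.001,0.001],"turn":[0,0,0],"grip":-1},
    {"dp":[0.018,0,0],"turn":[0,0,0],"grip":-1},
    {"dp":[0.018,0,0],"turn":[0,0,0],"grip":-1},
    {"dp":[0.01,0,0],"turn":[0,0,0],"grip":-1},
    {"dp":[0.004,0,0],"turn":[0,0,0],"grip":-1},
    {"dp":[0.001,0,0],"turn":[0,0,0],"grip":-1}
  ]
}}

```text
clock: 6.4
position: [0.6419, -0.0155, 0.2452]
ee_rot: [-0.494, -0.505, -0.495, 0.505]
contact_force: [0.0, 0.0, -2.8]
width: 0.0524
```

Emit:
{"fn": "arm_command", "kwargs": {
  "targets": [
    {"dp":[0.001,0,0],"turn":[0,0,0],"grip":-1},
    {"dp":[0.001,0,0],"turn":[0,0,0],"grip":-1},
    {"dp":[0,0,0],"turn":[0,0,0],"grip":-1}
  ]
}}

```text
clock: 6.7
position: [0.6426, -0.0152, 0.2443]
ee_rot: [0.495, 0.505, 0.495, -0.505]
contact_force: [-0.7, 0.1, -2.5]
width: 0.0524
```

Emit:
{"fn": "arm_command", "kwargs": {
  "targets": [
    {"dp":[0.001,0,0],"turn":[0,0,0],"grip":-1},
    {"dp":[0.001,0,0],"turn":[0,0,0],"grip":-1},
    {"dp":[0,0,0],"turn":[0,0,0],"grip":-1}
  ]
}}

```text
clock: 7.0
position: [0.6424, -0.0151, 0.2416]
ee_rot: [-0.495, -0.505, -0.495, 0.505]
contact_force: [-0.1, 0.9, -3.0]
width: 0.0529
```

Emit:
{"fn": "arm_command", "kwargs": {
  "targets": [
    {"dp":[0.001,0,0],"turn":[0,0,0],"grip":-1},
    {"dp":[0,0,0],"turn":[0,0,0],"grip":-1}
  ]
}}

```text
clock: 7.2
position: [0.6424, -0.0151, 0.2405]
ee_rot: [-0.495, -0.505, -0.495, 0.505]
contact_force: [0.9, -0.8, -2.6]
width: 0.0525
```

Emit:
{"fn": "arm_command", "kwargs": {
  "targets": [
    {"dp":[0.001,0,0],"turn":[0,0,0],"grip":-1},
    {"dp":[0,0,0],"turn":[0,0,0],"grip":-1}
  ]
}}

```text
clock: 7.4
position: [0.6424, -0.0151, 0.2403]
ee_rot: [0.495, 0.505, 0.495, -0.505]
contact_force: [-1.0, -0.7, 2.7]
width: 0.0523
```

Touchdown: the vertical force went from -2.6 to +2.7 N. Releasing.

Emit:
{"fn": "arm_command", "kwargs": {
  "targets": [
    {"dp":[0,0,0],"turn":[0,0,0],"grip":0.4},
    {"dp":[0,0,0],"turn":[0,0,0],"grip":0.7},
    {"dp":[0,0,0],"turn":[0,0,0],"grip":1},
    {"dp":[0,0,0],"turn":[0,0,0],"grip":1},
    {"dp":[0,0,0],"turn":[0,0,0],"grip":1}
  ]
}}

```text
clock: 7.9
position: [0.6425, -0.0152, 0.2397]
ee_rot: [0.495, 0.505, 0.495, -0.505]
contact_force: [0.5, -0.6, 0.2]
width: 0.0853
```

Emit:
{"fn": "arm_command", "kwargs": {
  "targets": [
    {"dp":[-0.01,0,0],"turn":[0,0,0],"grip":1},
    {"dp":[-0.025,0,0],"turn":[0,0,0],"grip":1},
    {"dp":[-0.03,0,0],"turn":[0,0,0],"grip":1},
    {"dp":[-0.03,0,0],"turn":[0,0,0],"grip":1},
    {"dp":[-0.02,0,0],"turn":[0,0,0],"grip":1},
    {"dp":[0,0,0],"turn":[0,0,0],"grip":1}
  ]
}}

```text
clock: 8.5
position: [0.6433, -0.0152, 0.3592]
ee_rot: [0.497, 0.507, 0.493, -0.503]
contact_force: [-0.4, -0.8, -0.4]
width: 0.0856
```

```bash
python3 look.py wrist w4 0.094 0.6435,-0.0125; python3 plan.py 0.451 -0.0155 0.18
```

```text
t 8.55 grasp now [ 0.6433 -0.0153  0.2018] w 0.0854 F [-0.68 -0.3  -0.21]
turn [-0.08  0.03 -0.24] dp now-frame [ 0.021  -0.1917  0.0043] dp after turn [ 0.0218 -0.1916  0.004 ]
[[0.0, 1.0, -0.02], [0.0, -0.02, -1.0], [-1.0, 0.0, -0.0]] [-0.13  0.4   1.43 -0.    1.3  -0.11]
```

View pics/w4.png

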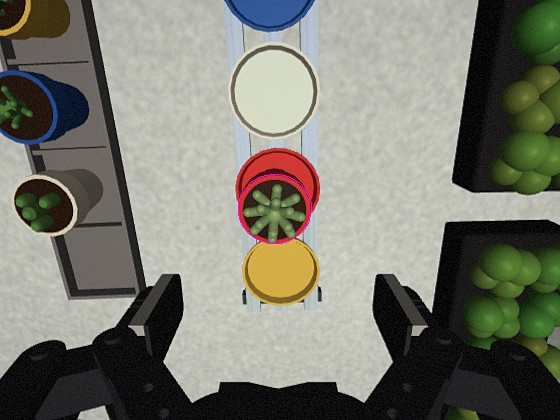

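Wrist view: red stands in its saucer, and its rim (275,208) matches the expected circle. White is next.

Emit:
{"fn": "arm_command", "kwargs": {
  "targets": [
    {"dp":[0,-0.03,0.001],"turn":[0,0,0],"grip":1},
    {"dp":[0,-0.04,0.001],"turn":[0,0,0],"grip":1},
    {"dp":[0,-0.04,0.001],"turn":[0,0,0],"grip":1},
    {"dp":[0,-0.04,0.001],"turn":[0,0,0],"grip":1},
    {"dp":[0.01,-0.03,0],"turn":[0,0,0],"grip":1},
    {"dp":[0.012,-0.012,0],"turn":[0,0,0],"grip":1},
    {"dp":[0,0,0],"turn":[0,0,0],"grip":1},
    {"dp":[0,0,0],"turn":[0,0,0],"grip":1}
  ]
}}

```text
clock: 9.35
position: [0.4506, -0.0153, 0.3323]
ee_rot: [-0.495, -0.505, -0.495, 0.505]
contact_force: [0.4, 0.8, 0.3]
width: 0.0855
```

```bash
python3 look.py wrist w5 0.064 0.451,-0.0155 0.4525,0.062; python3 plan.py 0.451 -0.0155 0.054
```

```text
t 9.4 grasp now [ 0.4515 -0.0154  0.1777] w 0.0855 F [ 0.2  -0.25 -0.33]
turn [-0.08  0.01 -0.05] dp now-frame [ 1.237e-01 -5.000e-04  1.000e-04] dp after turn [ 1.237e-01 -4.000e-04  1.000e-04]
[[0.0, 1.0, -0.02], [0.0, -0.02, -1.0], [-1.0, 0.0, -0.0]] [-0.19  0.15  1.87 -0.    1.12 -0.17]
```

View pics/w5.png

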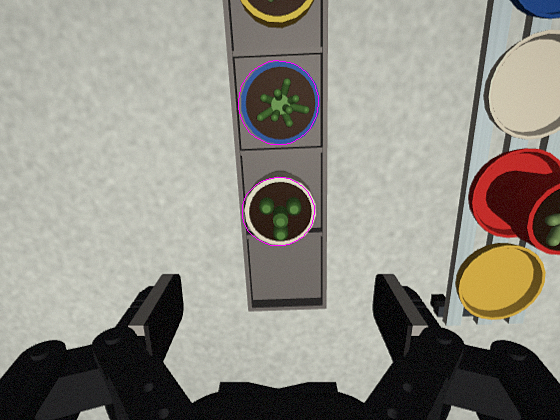

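White's rim (280,211) and blue's rim (279,102) lie on the predicted circles. Descending 124 mm, grasping and lifting.

Emit:
{"fn": "arm_command", "kwargs": {
  "targets": [
    {"dp":[0.03,0,0],"turn":[0,0,0],"grip":1},
    {"dp":[0.03,0,0],"turn":[0,0,0],"grip":1},
    {"dp":[0.03,0,0],"turn":[0,0,0],"grip":1},
    {"dp":[0.02,0,0],"turn":[0,0,0],"grip":1},
    {"dp":[0.014,0,0],"turn":[0,0,0],"grip":1},
    {"dp":[0,0,0],"turn":[0,0,0],"grip":1}
  ]
}}

```text
clock: 10.0
position: [0.4511, -0.0153, 0.207]
ee_rot: [-0.494, -0.504, -0.496, 0.506]
contact_force: [-0.3, 0.0, -0.2]
width: 0.0855
```

Emit:
{"fn": "arm_command", "kwargs": {
  "targets": [
    {"dp":[0,0,0],"turn":[0,0,0],"grip":-1},
    {"dp":[0,0,0],"turn":[0,0,0],"grip":-1},
    {"dp":[0,0,0],"turn":[0,0,0],"grip":-1},
    {"dp":[0,0,0],"turn":[0,0,0],"grip":-1},
    {"dp":[0,0,0],"turn":[0,0,0],"grip":-1},
    {"dp":[0,0,0],"turn":[0,0,0],"grip":-1}
  ]
}}

```text
clock: 10.6
position: [0.4513, -0.0153, 0.2099]
ee_rot: [0.496, 0.506, 0.494, -0.504]
contact_force: [1.2, -0.0, 5.5]
width: 0.0526
```

Emit:
{"fn": "arm_command", "kwargs": {
  "targets": [
    {"dp":[-0.01,0,0],"turn":[0,0,0],"grip":-1},
    {"dp":[-0.02,0,0],"turn":[0,0,0],"grip":-1},
    {"dp":[-0.025,0,0],"turn":[0,0,0],"grip":-1},
    {"dp":[-0.025,0,0],"turn":[0,0,0],"grip":-1},
    {"dp":[-0.02,0,0],"turn":[0,0,0],"grip":-1},
    {"dp":[0,0,0],"turn":[0,0,0],"grip":-1}
  ]
}}

```text
clock: 11.2
position: [0.4509, -0.0153, 0.3112]
ee_rot: [0.496, 0.506, 0.493, -0.504]
contact_force: [0.5, -0.4, -3.4]
width: 0.0526
```

```bash
python3 look.py side s6 0.064;  python3 plan.py 0.643 0.0695 0.155
```

```text
t 11.25 grasp now [ 0.4507 -0.0153  0.1546] w 0.0521 F [-0.61 -0.94 -2.97]
turn [-0.08  0.03 -0.14] dp now-frame [ 0.      0.1909 -0.0886] dp after turn [-0.0004  0.191  -0.0884]
[[0.0, 1.0, -0.02], [0.0, -0.02, -1.0], [-1.0, 0.0, -0.0]] [-0.19  0.17  1.91 -0.    1.06 -0.17]
```

View pics/s6.png

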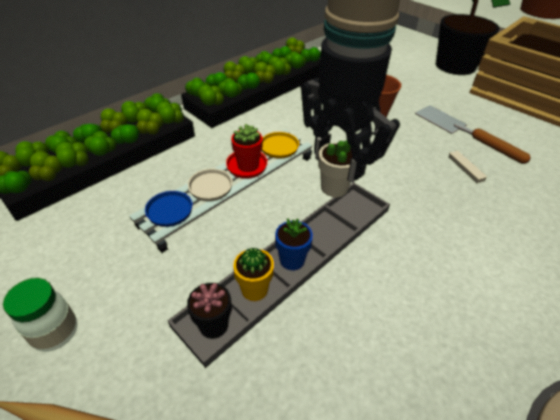

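Red stands in its saucer (247,150) and white hangs upright (337,165). Carrying white over.

Emit:
{"fn": "arm_command", "kwargs": {
  "targets": [
    {"dp":[0,0.015,-0.009],"turn":[0,0,0],"grip":-1},
    {"dp":[0,0.025,-0.012],"turn":[0,0,0],"grip":-1},
    {"dp":[0,0.03,-0.014],"turn":[0,0,0],"grip":-1},
    {"dp":[0,0.03,-0.014],"turn":[0,0,0],"grip":-1},
    {"dp":[0,0.03,-0.014],"turn":[0,0,0],"grip":-1},
    {"dp":[0,0.03,-0.013],"turn":[0,0,0],"grip":-1},
    {"dp":[0,0.02,-0.008],"turn":[0,0,0],"grip":-1},
    {"dp":[0,0.011,-0.0045],"turn":[0,0,0],"grip":-1}
  ]
}}

```text
clock: 12.05
position: [0.6451, 0.0707, 0.306]
ee_rot: [-0.494, -0.504, -0.496, 0.505]
contact_force: [-0.7, -0.6, -4.3]
width: 0.0525
```

Emit:
{"fn": "arm_command", "kwargs": {
  "targets": [
    {"dp":[0,0,0],"turn":[0,0,0],"grip":-1},
    {"dp":[0.01,0,0],"turn":[0,0,0],"grip":-1},
    {"dp":[0.015,0,0],"turn":[0,0,0],"grip":-1},
    {"dp":[0.015,0,0],"turn":[0,0,0],"grip":-1},
    {"dp":[0.01,0,0],"turn":[0,0,0],"grip":-1},
    {"dp":[0,0,0],"turn":[0,0,0],"grip":-1}
  ]
}}

```text
clock: 12.65
position: [0.6415, 0.0689, 0.2566]
ee_rot: [-0.493, -0.504, -0.496, 0.507]
contact_force: [0.3, -0.4, -3.6]
width: 0.0524
```

```bash
python3 plan.py 0.643 0.0695 0.0850
```

```text
t 12.65 grasp now [0.6407 0.0689 0.1016] w 0.0524 F [ 0.32 -0.39 -3.59]
turn [-0.11  0.02  0.29] dp now-frame [ 0.0166  0.0016 -0.0006] dp after turn [ 0.0166  0.0015 -0.0006]
[[0.0, 1.0, -0.02], [0.0, -0.02, -1.0], [-1.0, 0.0, -0.0]] [-0.    0.49  1.56 -0.    1.1   0.02]
```

Emit:
{"fn": "arm_command", "kwargs": {
  "targets": [
    {"dp":[0.006,0.0015,-0.0005],"turn":[0,0,0],"grip":-1},
    {"dp":[0.004,0,0],"turn":[0,0,0],"grip":-1},
    {"dp":[0.0015,0,0],"turn":[0,0,0],"grip":-1},
    {"dp":[0.001,0,0],"turn":[0,0,0],"grip":-1},
    {"dp":[0.001,0,0],"turn":[0,0,0],"grip":-1},
    {"dp":[0,0,0],"turn":[0,0,0],"grip":-1}
  ]
}}

```text
clock: 13.25
position: [0.6447, 0.0698, 0.2452]
ee_rot: [0.495, 0.505, 0.495, -0.505]
contact_force: [-0.7, -0.2, -2.9]
width: 0.0524
```

Emit:
{"fn": "arm_command", "kwargs": {
  "targets": [
    {"dp":[0.001,0,0],"turn":[0,0,0],"grip":-1},
    {"dp":[0,0,0],"turn":[0,0,0],"grip":-1}
  ]
}}

```text
clock: 13.45
position: [0.6447, 0.0698, 0.2442]
ee_rot: [-0.495, -0.505, -0.495, 0.505]
contact_force: [0.5, 0.8, -3.3]
width: 0.0524
```

Emit:
{"fn": "arm_command", "kwargs": {
  "targets": [
    {"dp":[0.001,0,0],"turn":[0,0,0],"grip":-1},
    {"dp":[0,0,0],"turn":[0,0,0],"grip":-1}
  ]
}}

```text
clock: 13.65
position: [0.6446, 0.0698, 0.2431]
ee_rot: [-0.495, -0.505, -0.495, 0.505]
contact_force: [-0.7, 0.2, -3.3]
width: 0.0526
```

Emit:
{"fn": "arm_command", "kwargs": {
  "targets": [
    {"dp":[0.0015,0,0],"turn":[0,0,0],"grip":-1},
    {"dp":[0,0,0],"turn":[0,0,0],"grip":-1}
  ]
}}

```text
clock: 13.85
position: [0.6446, 0.0698, 0.2414]
ee_rot: [-0.495, -0.505, -0.495, 0.505]
contact_force: [0.5, -0.3, -2.1]
width: 0.0525
```

Emit:
{"fn": "arm_command", "kwargs": {
  "targets": [
    {"dp":[0.001,0,0],"turn":[0,0,0],"grip":-1},
    {"dp":[0,0,0],"turn":[0,0,0],"grip":-1}
  ]
}}

```text
clock: 14.05
position: [0.6446, 0.0698, 0.2405]
ee_rot: [-0.495, -0.505, -0.495, 0.505]
contact_force: [-0.5, -0.0, -2.5]
width: 0.0528
```

Emit:
{"fn": "arm_command", "kwargs": {
  "targets": [
    {"dp":[0.001,0,0],"turn":[0,0,0],"grip":-1},
    {"dp":[0,0,0],"turn":[0,0,0],"grip":-1}
  ]
}}

```text
clock: 14.25
position: [0.6447, 0.0699, 0.24]
ee_rot: [0.495, 0.505, 0.495, -0.505]
contact_force: [-0.2, 0.3, -1.6]
width: 0.0526
```

Emit:
{"fn": "arm_command", "kwargs": {
  "targets": [
    {"dp":[0.001,0,0],"turn":[0,0,0],"grip":-1},
    {"dp":[0,0,0],"turn":[0,0,0],"grip":-1}
  ]
}}

```text
clock: 14.45
position: [0.6447, 0.0698, 0.2399]
ee_rot: [0.495, 0.505, 0.495, -0.505]
contact_force: [-0.9, 0.3, 4.8]
width: 0.0525
```

Touchdown (+4.8 N). Releasing and backing off.

Emit:
{"fn": "arm_command", "kwargs": {
  "targets": [
    {"dp":[0,0,0],"turn":[0,0,0],"grip":0.4},
    {"dp":[0,0,0],"turn":[0,0,0],"grip":0.7},
    {"dp":[0,0,0],"turn":[0,0,0],"grip":1},
    {"dp":[0,0,0],"turn":[0,0,0],"grip":1},
    {"dp":[0,0,0],"turn":[0,0,0],"grip":1}
  ]
}}

```text
clock: 14.95
position: [0.6447, 0.0698, 0.2385]
ee_rot: [-0.495, -0.505, -0.495, 0.505]
contact_force: [-0.3, -0.5, 0.0]
width: 0.0855
```

Emit:
{"fn": "arm_command", "kwargs": {
  "targets": [
    {"dp":[-0.01,0,0],"turn":[0,0,0],"grip":1},
    {"dp":[-0.025,0,0],"turn":[0,0,0],"grip":1},
    {"dp":[-0.03,0,0],"turn":[0,0,0],"grip":1},
    {"dp":[-0.03,0,0],"turn":[0,0,0],"grip":1},
    {"dp":[-0.02,0,0],"turn":[0,0,0],"grip":1},
    {"dp":[0,0,0],"turn":[0,0,0],"grip":1}
  ]
}}

```text
clock: 15.55
position: [0.6455, 0.0699, 0.3582]
ee_rot: [0.497, 0.507, 0.493, -0.503]
contact_force: [0.1, 0.3, 0.4]
width: 0.0854
```

```bash
python3 look.py wrist w7 0.094 0.6435,-0.0125 0.643,0.0695; python3 plan.py 0.4525 0.0615 0.18
```

```text
t 15.6 grasp now [0.6456 0.0698 0.2009] w 0.0856 F [ 0.36  0.18 -0.12]
turn [-0.08 -0.   -0.25] dp now-frame [ 0.02   -0.1923  0.0123] dp after turn [ 0.0209 -0.1923  0.0121]
[[0.0, 1.0, -0.02], [0.0, -0.02, -1.0], [-1.0, 0.0, -0.0]] [ 0.    0.41  1.42 -0.    1.31  0.02]
```

View pics/w7.png

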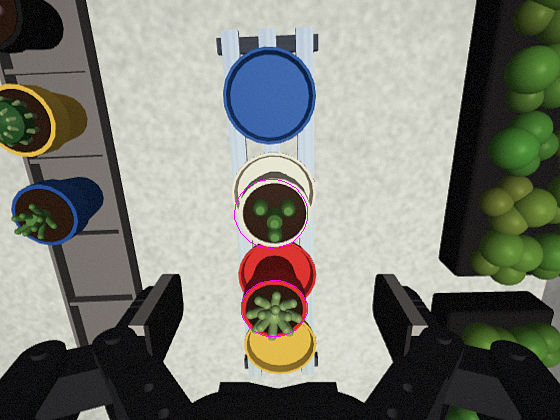

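White (274,213) stands upright, about 2 mm off the expected circle, which is well within tolerance. Blue is next.

Emit:
{"fn": "arm_command", "kwargs": {
  "targets": [
    {"dp":[0,-0.03,0.002],"turn":[0,0,0],"grip":1},
    {"dp":[0,-0.04,0.003],"turn":[0,0,0],"grip":1},
    {"dp":[0,-0.04,0.003],"turn":[0,0,0],"grip":1},
    {"dp":[0,-0.04,0.003],"turn":[0,0,0],"grip":1},
    {"dp":[0.01,-0.03,0.001],"turn":[0,0,0],"grip":1},
    {"dp":[0.011,-0.0125,0],"turn":[0,0,0],"grip":1},
    {"dp":[0,0,0],"turn":[0,0,0],"grip":1},
    {"dp":[0,0,0],"turn":[0,0,0],"grip":1}
  ]
}}

```text
clock: 16.4
position: [0.4522, 0.0618, 0.3323]
ee_rot: [-0.495, -0.505, -0.495, 0.505]
contact_force: [0.9, -0.7, -0.1]
width: 0.0856
```

```bash
python3 look.py wrist w8 0.064 0.4525,0.0617 0.452,0.1377; python3 plan.py 0.4525 0.0617 0.054
```

```text
t 16.45 grasp now [0.4531 0.0617 0.1777] w 0.0855 F [-0.01 -1.51 -0.42]
turn [-0.08  0.   -0.05] dp now-frame [ 0.1237 -0.0006  0.    ] dp after turn [ 1.237e-01 -5.000e-04  1.000e-04]
[[0.0, 1.0, -0.02], [0.0, -0.02, -1.0], [-1.0, 0.0, -0.0]] [-0.02  0.16  1.86 -0.    1.13  0.  ]
```

View pics/w8.png

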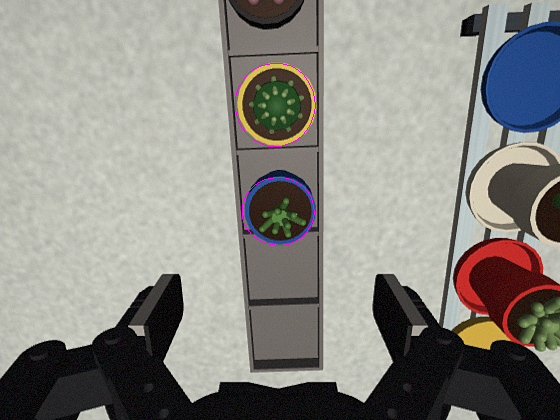

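Blue's rim (279,211) and yellow's rim (277,103) lie on their circles. Grasping blue.

Emit:
{"fn": "arm_command", "kwargs": {
  "targets": [
    {"dp":[0.03,0,0],"turn":[0,0,0],"grip":1},
    {"dp":[0.03,0,0],"turn":[0,0,0],"grip":1},
    {"dp":[0.03,0,0],"turn":[0,0,0],"grip":1},
    {"dp":[0.02,0,0],"turn":[0,0,0],"grip":1},
    {"dp":[0.014,0,0],"turn":[0,0,0],"grip":1},
    {"dp":[0,0,0],"turn":[0,0,0],"grip":1}
  ]
}}

```text
clock: 17.05
position: [0.4527, 0.0617, 0.2069]
ee_rot: [-0.494, -0.504, -0.496, 0.506]
contact_force: [-0.4, -0.1, 0.7]
width: 0.085
```

Emit:
{"fn": "arm_command", "kwargs": {
  "targets": [
    {"dp":[0,0,0],"turn":[0,0,0],"grip":-1},
    {"dp":[0,0,0],"turn":[0,0,0],"grip":-1},
    {"dp":[0,0,0],"turn":[0,0,0],"grip":-1},
    {"dp":[0,0,0],"turn":[0,0,0],"grip":-1},
    {"dp":[0,0,0],"turn":[0,0,0],"grip":-1},
    {"dp":[0,0,0],"turn":[0,0,0],"grip":-1}
  ]
}}

```text
clock: 17.65
position: [0.4529, 0.0618, 0.2099]
ee_rot: [0.496, 0.506, 0.494, -0.504]
contact_force: [0.4, 0.1, 6.4]
width: 0.0523
```

Emit:
{"fn": "arm_command", "kwargs": {
  "targets": [
    {"dp":[-0.01,0,0],"turn":[0,0,0],"grip":-1},
    {"dp":[-0.02,0,0],"turn":[0,0,0],"grip":-1},
    {"dp":[-0.025,0,0],"turn":[0,0,0],"grip":-1},
    {"dp":[-0.025,0,0],"turn":[0,0,0],"grip":-1},
    {"dp":[-0.02,0,0],"turn":[0,0,0],"grip":-1},
    {"dp":[0,0,0],"turn":[0,0,0],"grip":-1}
  ]
}}

```text
clock: 18.25
position: [0.4525, 0.0618, 0.3112]
ee_rot: [0.496, 0.506, 0.493, -0.504]
contact_force: [1.1, 0.4, -2.8]
width: 0.0525
```

```bash
python3 look.py side s9 0.064;  python3 plan.py 0.641 0.1518 0.155
```

```text
t 18.3 grasp now [0.4522 0.0618 0.1546] w 0.0529 F [-0.66 -0.85 -3.31]
turn [-0.07  0.01 -0.13] dp now-frame [ 0.      0.1872 -0.0939] dp after turn [-0.0004  0.1874 -0.0936]
[[0.0, 1.0, -0.02], [0.0, -0.02, -1.0], [-1.0, 0.0, -0.0]] [-0.02  0.18  1.9  -0.    1.07  0.  ]
```

View pics/s9.png

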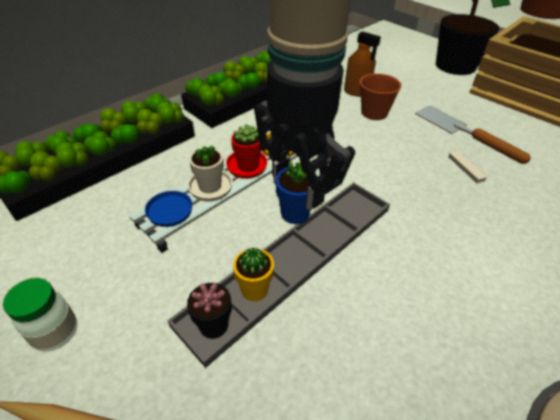

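Blue hangs upright (293,192), and white and red stand in their saucers. Carrying blue over.

Emit:
{"fn": "arm_command", "kwargs": {
  "targets": [
    {"dp":[0,0.015,-0.011],"turn":[0,0,0],"grip":-1},
    {"dp":[0,0.025,-0.014],"turn":[0,0,0],"grip":-1},
    {"dp":[0,0.03,-0.015],"turn":[0,0,0],"grip":-1},
    {"dp":[0,0.03,-0.015],"turn":[0,0,0],"grip":-1},
    {"dp":[0,0.03,-0.014],"turn":[0,0,0],"grip":-1},
    {"dp":[0,0.03,-0.013],"turn":[0,0,0],"grip":-1},
    {"dp":[0,0.018,-0.008],"turn":[0,0,0],"grip":-1},
    {"dp":[0,0.0095,-0.004],"turn":[0,0,0],"grip":-1}
  ]
}}

```text
clock: 19.1
position: [0.6423, 0.1525, 0.3059]
ee_rot: [-0.494, -0.504, -0.496, 0.506]
contact_force: [-0.8, -0.8, -3.0]
width: 0.0527
```

Emit:
{"fn": "arm_command", "kwargs": {
  "targets": [
    {"dp":[0,0,0],"turn":[0,0,0],"grip":-1},
    {"dp":[0.01,0,0],"turn":[0,0,0],"grip":-1},
    {"dp":[0.015,0,0],"turn":[0,0,0],"grip":-1},
    {"dp":[0.015,0,0],"turn":[0,0,0],"grip":-1},
    {"dp":[0.01,0,0],"turn":[0,0,0],"grip":-1},
    {"dp":[0,0,0],"turn":[0,0,0],"grip":-1},
    {"dp":[0,0,0],"turn":[0,0,0],"grip":-1}
  ]
}}

```text
clock: 19.8
position: [0.641, 0.1516, 0.2587]
ee_rot: [-0.495, -0.505, -0.495, 0.505]
contact_force: [-0.9, -0.0, -2.9]
width: 0.0524
```

```bash
python3 plan.py 0.641 0.1518 0.0850
```

```text
t 19.8 grasp now [0.6409 0.1516 0.1037] w 0.0524 F [-0.91 -0.05 -2.86]
turn [-0.09  0.01  0.03] dp now-frame [ 0.0187  0.     -0.0002] dp after turn [ 0.0187  0.     -0.0002]
[[0.0, 1.0, -0.02], [0.0, -0.02, -1.0], [-1.0, 0.0, -0.0]] [ 0.13  0.5   1.52 -0.    1.12  0.15]
```

Emit:
{"fn": "arm_command", "kwargs": {
  "targets": [
    {"dp":[0.007,0,0],"turn":[0,0,0],"grip":-1},
    {"dp":[0.005,0,0],"turn":[0,0,0],"grip":-1},
    {"dp":[0.002,0,0],"turn":[0,0,0],"grip":-1},
    {"dp":[0.001,0,0],"turn":[0,0,0],"grip":-1},
    {"dp":[0.001,0,0],"turn":[0,0,0],"grip":-1},
    {"dp":[0.001,0,0],"turn":[0,0,0],"grip":-1},
    {"dp":[0,0,0],"turn":[0,0,0],"grip":-1}
  ]
}}

```text
clock: 20.5
position: [0.6414, 0.1519, 0.2416]
ee_rot: [-0.495, -0.505, -0.495, 0.505]
contact_force: [-0.1, 0.4, -3.5]
width: 0.0529
```

Emit:
{"fn": "arm_command", "kwargs": {
  "targets": [
    {"dp":[0.001,0,0],"turn":[0,0,0],"grip":-1},
    {"dp":[0,0,0],"turn":[0,0,0],"grip":-1}
  ]
}}

```text
clock: 20.7
position: [0.6413, 0.1519, 0.2406]
ee_rot: [-0.495, -0.505, -0.495, 0.505]
contact_force: [0.1, -0.0, -3.5]
width: 0.0525
```

Emit:
{"fn": "arm_command", "kwargs": {
  "targets": [
    {"dp":[0.001,0,0],"turn":[0,0,0],"grip":-1},
    {"dp":[0,0,0],"turn":[0,0,0],"grip":-1}
  ]
}}

```text
clock: 20.9
position: [0.6414, 0.1519, 0.2399]
ee_rot: [0.495, 0.505, 0.495, -0.505]
contact_force: [-0.5, -0.4, -2.2]
width: 0.0528
```

Emit:
{"fn": "arm_command", "kwargs": {
  "targets": [
    {"dp":[0.001,0,0],"turn":[0,0,0],"grip":-1},
    {"dp":[0,0,0],"turn":[0,0,0],"grip":-1}
  ]
}}

```text
clock: 21.1
position: [0.6414, 0.1519, 0.2399]
ee_rot: [0.495, 0.505, 0.495, -0.505]
contact_force: [-1.6, -0.4, 5.0]
width: 0.0528
```

Touchdown. Releasing, backing off and moving toward yellow.

Emit:
{"fn": "arm_command", "kwargs": {
  "targets": [
    {"dp":[0,0,0],"turn":[0,0,0],"grip":0.4},
    {"dp":[0,0,0],"turn":[0,0,0],"grip":0.7},
    {"dp":[0,0,0],"turn":[0,0,0],"grip":1},
    {"dp":[0,0,0],"turn":[0,0,0],"grip":1},
    {"dp":[0,0,0],"turn":[0,0,0],"grip":1}
  ]
}}

```text
clock: 21.6
position: [0.6414, 0.1519, 0.2385]
ee_rot: [-0.495, -0.505, -0.495, 0.505]
contact_force: [0.3, -0.3, -0.2]
width: 0.0856
```

Emit:
{"fn": "arm_command", "kwargs": {
  "targets": [
    {"dp":[-0.01,0,0],"turn":[0,0,0],"grip":1},
    {"dp":[-0.025,0,0],"turn":[0,0,0],"grip":1},
    {"dp":[-0.03,0,0],"turn":[0,0,0],"grip":1},
    {"dp":[-0.03,0,0],"turn":[0,0,0],"grip":1},
    {"dp":[-0.02,0,0],"turn":[0,0,0],"grip":1},
    {"dp":[0,0,0],"turn":[0,0,0],"grip":1}
  ]
}}

```text
clock: 22.2
position: [0.6422, 0.1521, 0.3583]
ee_rot: [0.497, 0.507, 0.493, -0.503]
contact_force: [-0.0, 0.1, 0.5]
width: 0.0853
```

```bash
python3 look.py wrist w10 0.094 0.641,0.1518 0.643,0.0695; python3 plan.py 0.452 0.1377 0.18
```

```text
t 22.25 grasp now [0.6423 0.152  0.2009] w 0.0853 F [-0.04 -0.21  0.12]
turn [-0.07 -0.03 -0.25] dp now-frame [ 0.0201 -0.1894  0.0182] dp after turn [ 0.0209 -0.1893  0.0179]
[[0.0, 1.0, -0.02], [0.0, -0.02, -1.0], [-1.0, 0.0, -0.0]] [ 0.13  0.43  1.39 -0.    1.32  0.15]
```

View pics/w10.png

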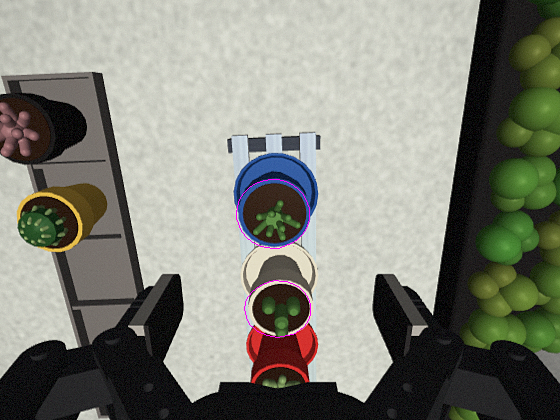

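Blue (275,213) stands in its saucer. Moving over yellow.

Emit:
{"fn": "arm_command", "kwargs": {
  "targets": [
    {"dp":[0,-0.03,0.003],"turn":[0,0,0],"grip":1},
    {"dp":[0,-0.04,0.004],"turn":[0,0,0],"grip":1},
    {"dp":[0,-0.04,0.004],"turn":[0,0,0],"grip":1},
    {"dp":[0,-0.04,0.004],"turn":[0,0,0],"grip":1},
    {"dp":[0.01,-0.027,0.003],"turn":[0,0,0],"grip":1},
    {"dp":[0.011,-0.0125,0],"turn":[0,0,0],"grip":1},
    {"dp":[0,0,0],"turn":[0,0,0],"grip":1},
    {"dp":[0,0,0],"turn":[0,0,0],"grip":1}
  ]
}}

```text
clock: 23.05
position: [0.4518, 0.1378, 0.3322]
ee_rot: [-0.495, -0.505, -0.495, 0.505]
contact_force: [0.9, -0.3, 0.3]
width: 0.0857
```

```bash
python3 look.py wrist w11 0.064 0.452,0.1377; python3 plan.py 0.452 0.1377 0.054
```

```text
t 23.1 grasp now [0.4526 0.1378 0.1776] w 0.0854 F [0.1  0.11 0.8 ]
turn [-0.08  0.   -0.05] dp now-frame [ 0.1236 -0.0006  0.0002] dp after turn [ 0.1236 -0.0005  0.0002]
[[0.0, 1.0, -0.02], [0.0, -0.02, -1.0], [-1.0, 0.0, -0.0]] [ 0.15  0.18  1.83 -0.    1.13  0.17]
```

View pics/w11.png

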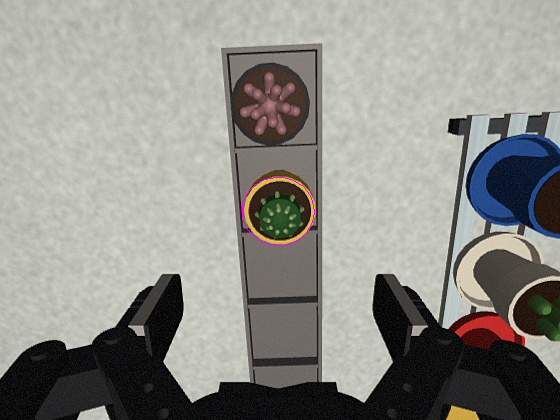

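Yellow's rim (280,211) is on its circle. Grasping it.

Emit:
{"fn": "arm_command", "kwargs": {
  "targets": [
    {"dp":[0.03,0,0],"turn":[0,0,0],"grip":1},
    {"dp":[0.03,0,0],"turn":[0,0,0],"grip":1},
    {"dp":[0.03,0,0],"turn":[0,0,0],"grip":1},
    {"dp":[0.02,0,0],"turn":[0,0,0],"grip":1},
    {"dp":[0.014,0,0],"turn":[0,0,0],"grip":1},
    {"dp":[0,0,0],"turn":[0,0,0],"grip":1}
  ]
}}

```text
clock: 23.7
position: [0.4522, 0.1377, 0.2069]
ee_rot: [-0.494, -0.504, -0.495, 0.506]
contact_force: [0.1, -0.1, -0.2]
width: 0.0856
```

Emit:
{"fn": "arm_command", "kwargs": {
  "targets": [
    {"dp":[0,0,0],"turn":[0,0,0],"grip":-1},
    {"dp":[0,0,0],"turn":[0,0,0],"grip":-1},
    {"dp":[0,0,0],"turn":[0,0,0],"grip":-1},
    {"dp":[0,0,0],"turn":[0,0,0],"grip":-1},
    {"dp":[0,0,0],"turn":[0,0,0],"grip":-1},
    {"dp":[0,0,0],"turn":[0,0,0],"grip":-1}
  ]
}}

```text
clock: 24.3
position: [0.4524, 0.1379, 0.2099]
ee_rot: [0.496, 0.506, 0.494, -0.504]
contact_force: [0.8, 0.4, 6.9]
width: 0.0526
```

Emit:
{"fn": "arm_command", "kwargs": {
  "targets": [
    {"dp":[-0.01,0,0],"turn":[0,0,0],"grip":-1},
    {"dp":[-0.02,0,0],"turn":[0,0,0],"grip":-1},
    {"dp":[-0.025,0,0],"turn":[0,0,0],"grip":-1},
    {"dp":[-0.025,0,0],"turn":[0,0,0],"grip":-1},
    {"dp":[-0.02,0,0],"turn":[0,0,0],"grip":-1},
    {"dp":[0,0,0],"turn":[0,0,0],"grip":-1}
  ]
}}

```text
clock: 24.9
position: [0.4521, 0.138, 0.3113]
ee_rot: [0.496, 0.507, 0.494, -0.504]
contact_force: [1.3, 0.3, -2.8]
width: 0.0528
```

```bash
python3 look.py side s12 0.064;  python3 plan.py 0.645 -0.0945 0.155
```

```text
t 24.95 grasp now [0.4519 0.1379 0.1547] w 0.0527 F [ 0.24  0.94 -2.74]
turn [-0.08 -0.02 -0.14] dp now-frame [1.000e-04 1.982e-01 2.283e-01] dp after turn [-0.0003  0.1979  0.2286]
[[0.0, 1.0, -0.02], [0.0, -0.02, -1.0], [-1.0, 0.0, -0.0]] [ 0.15  0.2   1.87 -0.    1.07  0.17]
```

View pics/s12.png

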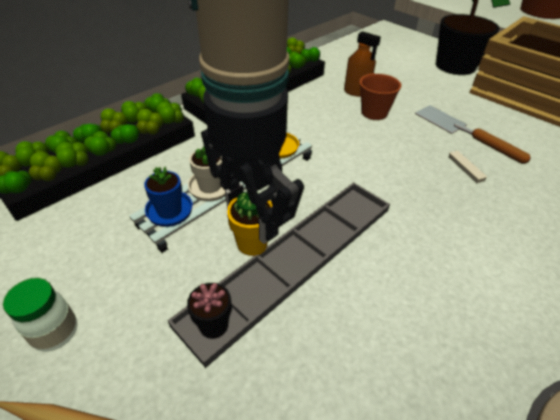

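Yellow hangs upright (248,222), and blue stands in its saucer. I'll go along the tray in -y first, to keep clear of the placed pots, then across.

Emit:
{"fn": "arm_command", "kwargs": {
  "targets": [
    {"dp":[0,0,0.015],"turn":[0,0,0],"grip":-1},
    {"dp":[0,0,0.03],"turn":[0,0,0],"grip":-1},
    {"dp":[0,0,0.035],"turn":[0,0,0],"grip":-1},
    {"dp":[0,0,0.04],"turn":[0,0,0],"grip":-1},
    {"dp":[0,0,0.04],"turn":[0,0,0],"grip":-1},
    {"dp":[0,0,0.035],"turn":[0,0,0],"grip":-1},
    {"dp":[0,0.005,0.025],"turn":[0,0,0],"grip":-1},
    {"dp":[0,0.015,0.0085],"turn":[0,0,0],"grip":-1}
  ]
}}

```text
clock: 25.75
position: [0.4652, -0.093, 0.3069]
ee_rot: [-0.493, -0.505, -0.495, 0.507]
contact_force: [-0.2, 0.8, -2.9]
width: 0.053
```

Emit:
{"fn": "arm_command", "kwargs": {
  "targets": [
    {"dp":[0,0.025,0],"turn":[0,0,0],"grip":-1},
    {"dp":[0,0.03,0],"turn":[0,0,0],"grip":-1},
    {"dp":[0,0.03,0],"turn":[0,0,0],"grip":-1},
    {"dp":[0,0.03,0],"turn":[0,0,0],"grip":-1},
    {"dp":[0,0.03,0],"turn":[0,0,0],"grip":-1},
    {"dp":[0,0.02,0],"turn":[0,0,0],"grip":-1},
    {"dp":[0,0.013,0],"turn":[0,0,0],"grip":-1},
    {"dp":[0,0,0],"turn":[0,0,0],"grip":-1}
  ]
}}

```text
clock: 26.55
position: [0.6458, -0.0947, 0.306]
ee_rot: [-0.494, -0.505, -0.496, 0.505]
contact_force: [-0.5, -0.1, -2.1]
width: 0.0523
```

```bash
python3 look.py side s13 0.064; python3 plan.py 0.645 -0.0945 0.085
```

```text
t 26.6 grasp now [ 0.6439 -0.0944  0.1513] w 0.0525 F [ 0.15  0.34 -1.87]
turn [-0.06 -0.05  0.25] dp now-frame [0.0663 0.0007 0.    ] dp after turn [ 0.0663  0.0004 -0.    ]
[[0.0, 1.0, -0.02], [0.0, -0.02, -1.0], [-1.0, 0.0, -0.0]] [-0.25  0.45  1.48 -0.    1.21 -0.23]
```

View pics/s13.png

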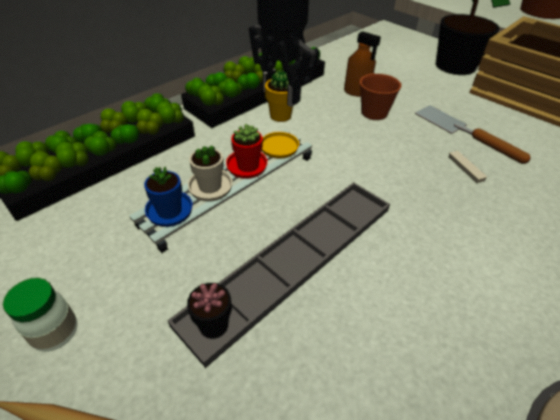

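Yellow (280,100) is above its saucer and the other three stand. Lowering.

Emit:
{"fn": "arm_command", "kwargs": {
  "targets": [
    {"dp":[0.01,0,0],"turn":[0,0,0],"grip":-1},
    {"dp":[0.018,0,0],"turn":[0,0,0],"grip":-1},
    {"dp":[0.018,0,0],"turn":[0,0,0],"grip":-1},
    {"dp":[0.01,0,0],"turn":[0,0,0],"grip":-1},
    {"dp":[0.005,0,0],"turn":[0,0,0],"grip":-1},
    {"dp":[0.001,0,0],"turn":[0,0,0],"grip":-1},
    {"dp":[0,0,0],"turn":[0,0,0],"grip":-1}
  ]
}}

```text
clock: 27.3
position: [0.6449, -0.0948, 0.2471]
ee_rot: [0.495, 0.505, 0.495, -0.505]
contact_force: [-0.0, -0.0, -1.6]
width: 0.0525
```

Emit:
{"fn": "arm_command", "kwargs": {
  "targets": [
    {"dp":[0.001,0,0],"turn":[0,0,0],"grip":-1},
    {"dp":[0.001,0,0],"turn":[0,0,0],"grip":-1},
    {"dp":[0,0,0],"turn":[0,0,0],"grip":-1}
  ]
}}

```text
clock: 27.6
position: [0.6448, -0.0947, 0.245]
ee_rot: [0.495, 0.505, 0.495, -0.505]
contact_force: [-0.1, -0.3, -2.5]
width: 0.0527
```

Emit:
{"fn": "arm_command", "kwargs": {
  "targets": [
    {"dp":[0.0015,0,0],"turn":[0,0,0],"grip":-1},
    {"dp":[0.001,0,0],"turn":[0,0,0],"grip":-1},
    {"dp":[0.001,0,0],"turn":[0,0,0],"grip":-1},
    {"dp":[0,0,0],"turn":[0,0,0],"grip":-1}
  ]
}}

```text
clock: 28.0
position: [0.6447, -0.0947, 0.2409]
ee_rot: [-0.495, -0.505, -0.495, 0.505]
contact_force: [-1.5, 0.7, -2.1]
width: 0.0526
```

Emit:
{"fn": "arm_command", "kwargs": {
  "targets": [
    {"dp":[0.001,0,0],"turn":[0,0,0],"grip":-1},
    {"dp":[0,0,0],"turn":[0,0,0],"grip":-1}
  ]
}}

```text
clock: 28.2
position: [0.6448, -0.0947, 0.24]
ee_rot: [-0.495, -0.505, -0.495, 0.505]
contact_force: [-0.1, 0.2, -1.8]
width: 0.0523
```

Emit:
{"fn": "arm_command", "kwargs": {
  "targets": [
    {"dp":[0.001,0,0],"turn":[0,0,0],"grip":-1},
    {"dp":[0,0,0],"turn":[0,0,0],"grip":-1}
  ]
}}

```text
clock: 28.4
position: [0.6448, -0.0947, 0.2399]
ee_rot: [0.495, 0.505, 0.495, -0.505]
contact_force: [-1.6, 0.2, 2.9]
width: 0.0522
```

Touchdown. Releasing and backing away.

Emit:
{"fn": "arm_command", "kwargs": {
  "targets": [
    {"dp":[0,0,0],"turn":[0,0,0],"grip":0.4},
    {"dp":[0,0,0],"turn":[0,0,0],"grip":0.7},
    {"dp":[0,0,0],"turn":[0,0,0],"grip":1},
    {"dp":[0,0,0],"turn":[0,0,0],"grip":1},
    {"dp":[0,0,0],"turn":[0,0,0],"grip":1}
  ]
}}

```text
clock: 28.9
position: [0.6448, -0.0947, 0.2391]
ee_rot: [-0.495, -0.505, -0.495, 0.505]
contact_force: [0.2, -0.6, -0.1]
width: 0.0849
```

Emit:
{"fn": "arm_command", "kwargs": {
  "targets": [
    {"dp":[-0.01,0,0],"turn":[0,0,0],"grip":1},
    {"dp":[-0.025,0,0],"turn":[0,0,0],"grip":1},
    {"dp":[-0.03,0,0],"turn":[0,0,0],"grip":1},
    {"dp":[-0.03,0,0],"turn":[0,0,0],"grip":1},
    {"dp":[-0.03,0,0],"turn":[0,0,0],"grip":1},
    {"dp":[-0.02,0,0],"turn":[0,0,0],"grip":1}
  ]
}}

```text
clock: 29.5
position: [0.6449, -0.0947, 0.3877]
ee_rot: [0.496, 0.506, 0.494, -0.504]
contact_force: [-0.0, -0.1, 0.1]
width: 0.0854
```

Emit:
{"fn": "arm_command", "kwargs": {
  "targets": [
    {"dp":[0,-0.03,0.03],"turn":[0,0,0],"grip":1},
    {"dp":[0,-0.03,0.03],"turn":[0,0,0],"grip":1},
    {"dp":[0,-0.03,0.03],"turn":[0,0,0],"grip":1},
    {"dp":[0,-0.03,0.03],"turn":[0,0,0],"grip":1},
    {"dp":[0,-0.03,0.03],"turn":[0,0,0],"grip":1},
    {"dp":[0,-0.03,0.03],"turn":[0,0,0],"grip":1},
    {"dp":[0,-0.03,0.03],"turn":[0,0,0],"grip":1},
    {"dp":[0,0,0],"turn":[0,0,0],"grip":1}
  ]
}}

```text
clock: 30.3
position: [0.4274, -0.3031, 0.3852]
ee_rot: [-0.494, -0.505, -0.493, 0.507]
contact_force: [0.2, 1.3, 0.6]
width: 0.0856
```

```bash
python3 - <<'E'
from rig import manip
import cv2; from meas import *
c=manip.calibration('top'); im=manip.get_image('top')[...,::-1].copy(); cv2.imwrite('pics/tend.png',im); cv2.imwrite('pics/send.png',manip.get_image('side')[...,::-1])
# rim top z=.094
h=cv2.cvtColor(im,cv2.COLOR_BGR2HSV)
sau=dict(blue=(.641,.152),white=(.6438,.0695),red=(.6439,-.0125),yellow=(.6453,-.0946))
for n,(x,y) in sau.items():
    pts=np.array([proj(c,(x+.027*np.cos(t),y+.027*np.sin(t),.094)) for t in np.linspace(0,6.28,40)])
    cv2.polylines(im,[pts.astype(np.int32)],True,(255,0,255),1)
pts=np.array([proj(c,(.4463+.027*np.cos(t),.2114+.027*np.sin(t),.064)) for t in np.linspace(0,6.28,40)])
cv2.polylines(im,[pts.astype(np.int32)],True,(255,0,255),1)
a=cv2.convertScaleAbs(cv2.resize(im[105:290,145:385],None,fx=3,fy=3,interpolation=cv2.INTER_CUBIC),alpha=1.4); cv2.imwrite('pics/tendz.png',a)
E
```

```text
(no output)
```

View pics/tendz.png

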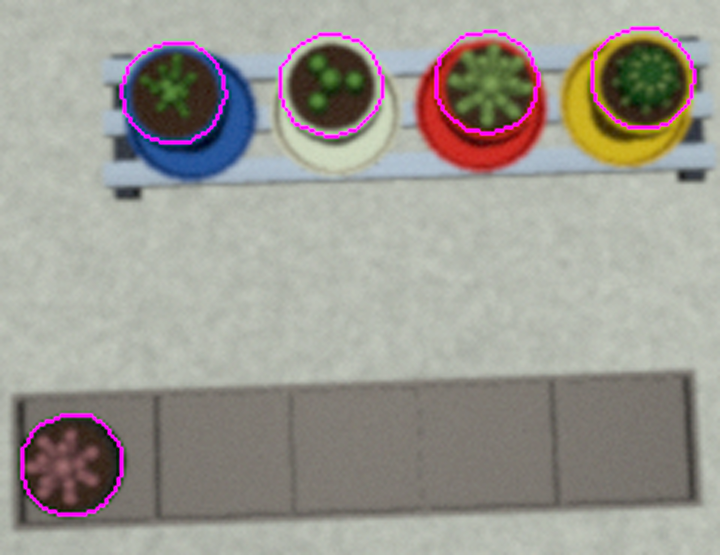

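View pics/send.png

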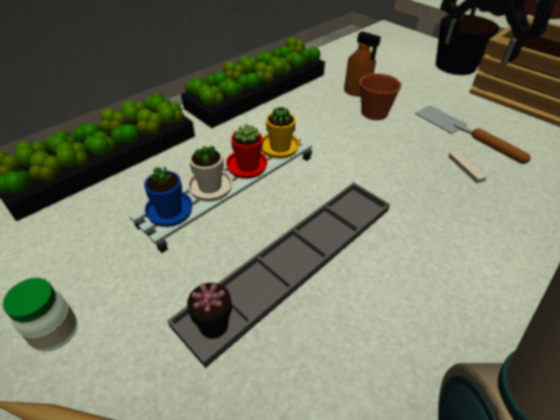

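All four pot rims sit within 1–2 mm of circles centred on their saucers at the right height. The pots stand upright in both views, and the black pot has not moved. The robot is clear, so I'm handing in.

```bash
python3 -c "
from rig import manip
print(manip.sign_off())"
```

```text
the job is handed in; nothing more can be done
None
```

The red, white, blue and yellow pots now stand in the saucers of their own colours, and the job is handed in at about 30 s of the 120 s allowed. I gripped each by its rim and lowered it until the force reading showed it had touched the saucer floor before letting go.

- **Placed pots:** in the last top view, each rim lay by eye within about 2 mm of the circle expected for a pot centred on its saucer. White looked about 2 mm off in x in the wrist view. Both final views showed all four upright.
- **Black pot:** it was in its starting place.
- **Robot:** it was clear of everything, with the gripper open.
- **Failed checks:** none failed or disagreed beyond about 2 mm. Hand-in gave no verdict.

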